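# Lock the crank onto the hand mill with its push-on clip

### The arm

A 6-joint arm with a two-finger parallel gripper is mounted at the origin on the work surface. World frame = base frame: x ahead of the robot, y to its left, z up, the work surface at z = 0. Lengths are in m, angles in rad, forces in N, time in s.
With the tool pointing down it reaches from about 0.275 to 0.875 m from the base axis. Payload 12.5 kg.
Tool frame: the origin (TCP) lies at the very end of the fingers, on their centre line; the grasp point (between the pads) lies 19 mm behind it; z points along the fingers, y is the direction in which the jaws open and shut (so a half turn about z gives the same grasp; the last joint's range is limited). The gripper opens to 85 mm and grips with 20 to 120 N. Pads are 22 mm wide; open, the fingers measure 114 mm over their backs; the gripper's body (76 mm by 85 mm) begins 54 mm behind the grasp point. The pads swing forward as they close: fully open they stand 13 mm farther back than shut.
Start: joints at [-0.085, 0.351, 1.652, -0, 1.139, -0.085], TCP at [0.55, 0, 0.231] pointing down, gripper open.
Joint ranges: [-2.75, 2.75], [-0.79, 2.1], [0.01, 2.65], [-1.57, 4.71], [0.07, 3.14], [-2.87, 2.87]. Speed limits (rad/s): [2.22, 2.22, 2.79, 3.14, 3.14, 3.14].

### API

Orientations are given as a 3x3 rotation matrix whose columns are the frame's x, y, z axes.
In Python, from plant import sensors, imaging, robot gives the robot as it stands.
- The arm moves only by the tool drive_tool, never from a script. Its argument "increments" is a list of rows, each a list of 4 numbers: the shift along the tool's x, y, z each as a share of 0.03 m, from -1 to 1, then the turn about the tool's z as a share of 0.15 rad, from -1 to 1. In form: [[dx, dy, dz, turn], ...]. A call has exactly 5 rows; each row shifts and turns the commanded pose from where the row before left it, along the tool's axes as they then stand; what a row does not reach is not made up. A row lasts 1/8 s, in which the tool goes at most 62.5 mm and 10.7 degrees, less where a joint would pass 70% of its speed; a pose out of reach is approached as far as the arm can. A call with a number of a shift or a turn outside -1 to 1 is refused whole. A call with a gripper value outside its range is refused whole. "jaw" is the closure, from 0 (fully open) to 1 (shut), set as the call begins (left out, the last holds). The fingers move at their own pace and stop on an object; the grip force is fixed at half the most. Time passes only in rows, so rows that do not move let the fingers close, or fill a call up. It gives the time, the measured TCP pose, the force and the opening at its end, in the units of the state.
- sensors.sense(): the state, without advancing time (a new reading comes with each control period).
- imaging.camera(name): name is "scene" or "side" or "wrist"; returns a dict with "pixels" (420x560x3 uint8, red, green, blue), "fx", "fy", "cx", "cy" (pixels), "origin" and "attitude" of the camera in the world. Camera axes: x right, y down, z forward; pixel columns grow to the right and rows downward; lengths in m; the calibration is good to about 2 mm. A picture is of the moment at which its call begins. There is no depth.
- robot.sign_off(): hands the job in, once; it reports no verdict.
The state is a dict: "clock": time; "joint_positions": joint angles; "joint_velocities": joint speeds; "joint_efforts": joint torques, N m; "tool_pos": TCP position; "eef_rot": TCP orientation; "force": force on the tool from outside, world axes, zero at the start; "moment": the same for the moment, N m; "grip_width": finger opening in m.
Only numpy, scipy, OpenCV 4.12 (cv2) and the standard library are available. Lean on these libraries where they do the work, as an engineer would, in place of code of your own. Each camera call takes 0.05 s, during which the arm holds its last target.

### The job

Put the loose crank back on the hand mill: lower its square eye fully home on the spindle, knob up, then press the spring clip sideways into the ring groove above it until it snaps fully in, and let go. Feel your way and push gently: the clip goes in with a light thumb push and must never be forced. Leave the pot, bowls, measuring cup and mortar where they stand.

Things in the scene. Friction and masses are not known exactly. Their poses are not given: they have to be found in the camera images.
- mill: Hand mill held firmly to the counter by a rubber suction foot, which squashes: the origin (centre of the underside, z up) is 0 to 6 mm above the counter. Beech box 118 mm square to 93 mm above the origin, drawer to its -x, low steel dome (radius 48 mm) to 114 mm, round bearing boss (radius 13 mm) to 122 mm, with the steel spindle upright through it.
- mill_boss (a point): Centre of the boss's upper face, on the spindle's axis; x, y square to the spindle's flats, z up. Spindle, from the boss up: square drive 14.2 mm across flats, ring groove (round, 10 mm diameter, 6.6 mm tall), round head 15.2 mm across, 4 mm tall, taper 6 mm tall to a 7 mm tip. The grind setting, not measured, puts the groove's floor 22 to 31 mm above this point; it stays fast there.
- crank: Loose steel crank, about 160 g, flat on the counter, knob up. Origin: centre of the eye's underside; x along the bar to the knob, z up. Eye: boss 28 mm square, 20 mm tall, with a 16 mm square through hole, sides along x and y. Knob: beech, 28 mm thick, at x = 110 mm, top at 46 mm. Home, the underside rests on the boss; any of four quarter turns fits.
- crank_bar (a point): On the crank's bar, 42 mm from the eye's centre and 3 mm above the underside, close to its balance point: a good place to grip it. The bar is 14 mm wide and 6 mm thick, flush with the eye's underside, from 14 to 121 mm along the crank's x. Let go on the spindle, the crank sags about 5 degrees in its play.
- clip: Push-on spring clip, about 22 g, flat on the counter: steel U 5 mm thick, 19 mm across, black grip block behind. Origin: underside, on the spindle axis once seated; x out of the mouth (the way to push), z up. Fits from any side that keeps the block off the crank's bar. A push of 5 to 9 N snaps it in; then its crown stops hard on the groove. A push over 15 N harms it.
- clip_grip (a point): Middle of the clip's upright grip block, 27 mm behind the clip's origin (along -x) and 8 mm above its underside. Block: 12 mm wide (y), 20 mm long (x), 16 mm tall.
- clip_mouth (a point): Between the round tips of the sprung prongs, 3.4 mm ahead of the clip's origin, on the underside; gap 7 mm, tip radius 2 mm. First touch on the groove: origin 8 mm short of the axis. Height to find by feel: underside 0 to 1.6 mm above the groove's floor, which is 16.6 mm below the spindle's tip. Too low or high, the tips meet square or head and stop dead some 11 to 13 mm short.
- pot: Bystander: closed white ceramic stew pot, 180 mm across, 156 mm high over the lid knob; origin at the centre of its underside.
- bowls: Bystander: two stacked steel bowls, the larger 166 mm across, 70 mm high together; origin at the centre of the underside.
- cup: Bystander: green plastic measuring cup, 76 mm across and 70 mm high, handle at its +y; origin at the centre of the underside.
- mortar: Bystander: beech mortar with its pestle, 106 mm across, about 105 mm high with the pestle; origin at the centre of the underside.
Things that resemble listed ones, but are neither listed nor needed, are in the scene too. Of the things that look like the crank, the larger one is meant.

How it is judged:
By the outcome, as a careful person would: the job done as asked, in the order asked, and still so for the second after the job is handed in, with the robot touching nothing.
It also fails if it takes over 70 s, if anything falls off the work surface, if the arm or the gripper's body presses on something with over 40 N, if the wrist force passes 120 N, or if a joint passes its speed limit or range.

## Working session

There is one attempt and no reset: what is moved stays moved. The work goes in short steps, Python scripts to look and compute and a tool call to move; the robot and the scene stay as the last step left them, time stands still between calls to the robot, and variables do not carry over. Pictures are saved under pics/ and viewed, and the job is handed in when it is done.

Besides the shell and the picture viewer there is one more tool, called by a JSON object that holds its "name" and its "arguments", one argument or row to a line. drive_tool: Moves the arm, as the interface text tells. Shift numbers are shares of 0.03 m and turn numbers shares of 0.15 rad, none past 1 either way. Its arguments: {"type":"object","properties":{"increments":{"type":"array"},"jaw":{"type":"number"}},"required":["increments"]}

```bash
mkdir -p pics; ls; python3 - <<'E'
from plant import sensors, imaging, robot
import cv2
print(sensors.sense())
for n in ["scene","side","wrist"]:
    c=imaging.camera(n); cv2.imwrite(f"pics/a_{n}.png",c["pixels"][:,:,::-1])
    print(n,c["fx"],c["fy"],c["cx"],c["cy"],c["origin"],c["attitude"])
E
```

```text
pics
{'clock': 0.0, 'joint_positions': array([-8.45885600e-02,  3.51241297e-01,  1.65243086e+00, -8.63869391e-07,
        1.13910122e+00, -8.46101915e-02]), 'joint_velocities': array([ 1.48508030e-04,  1.51883195e-03,  8.30611717e-05, -7.03331288e-04,
       -7.19563507e-04,  1.76092275e-03]), 'joint_efforts': array([ 1.33101348e-03, -5.06107914e+01, -2.91406649e+01,  6.01447425e-06,
        4.57781483e-03,  4.96419239e-05]), 'tool_pos': array([5.49665541e-01, 6.00178018e-05, 2.30753079e-01]), 'eef_rot': array([[-2.19351208e-05,  9.99999308e-01, -1.17656846e-03],
       [ 9.99999995e-01,  2.20515866e-05,  9.89748545e-05],
       [ 9.90007312e-05, -1.17656629e-03, -9.99999303e-01]]), 'force': array([-0.50117381, -0.20816145, -0.43930583]), 'moment': array([ 1.87031212e-02,  9.28358032e-05, -4.41018519e-05]), 'grip_width': 0.08587548066726007}
scene 487.6749098605243 487.6749098605243 281.2468888752228 203.9885018016122 [1.15459347 0.72202844 0.90067932] [[-0.78655164  0.40653139 -0.46483195]
 [ 0.61751601  0.52174569 -0.58860463]
 [ 0.00323781 -0.75000911 -0.66141957]]
side 511.4774259466957 511.4774259466957 278.0395789012317 208.3402101689272 [ 0.31528213 -0.74415321  1.0195703 ] [[ 0.92504986 -0.29326252  0.24141219]
 [-0.37971896 -0.69753677  0.60766435]
 [-0.0098113  -0.65378861 -0.75661363]]
wrist 313.15129062891026 313.15129062891026 285.32508674457677 211.77372232216538 [0.5492162  0.07329754 0.37311686] [[ 9.99997636e-01  1.19415586e-03 -1.81736647e-03]
 [ 6.20946257e-04 -9.57738837e-01 -2.87638549e-01]
 [-2.08404771e-03  2.87636741e-01 -9.57737314e-01]]
```

View pics/a_scene.png

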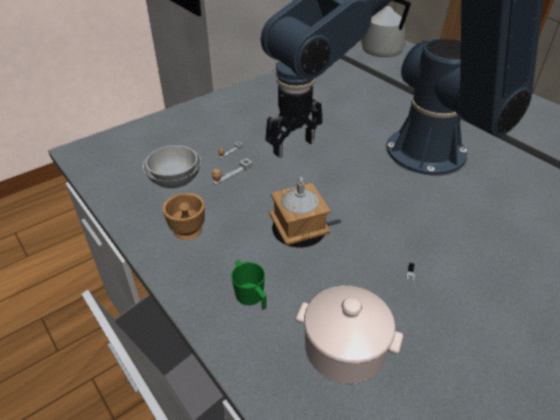

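View pics/a_side.png

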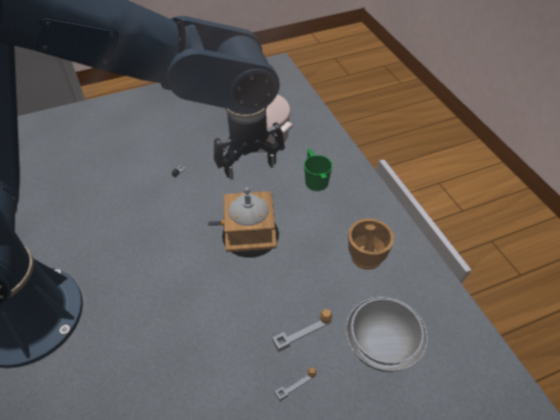

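View pics/a_wrist.png

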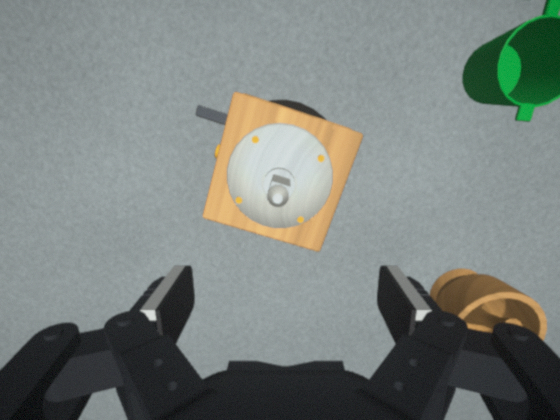

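```bash
cat > h.py <<'E'
import numpy as np, cv2
from plant import sensors, imaging, robot
def ray(c,u,v):
    d=np.array([(u-c["cx"])/c["fx"],(v-c["cy"])/c["fy"],1.0]); return np.array(c["origin"]),np.array(c["attitude"])@d
def plane(c,u,v,z):
    o,d=ray(c,u,v); return o+d*(z-o[2])/d[2]
def two(c1,p1,c2,p2):
    o1,d1=ray(c1,*p1);o2,d2=ray(c2,*p2)
    A=np.stack([d1,-d2],1);t=np.linalg.lstsq(A,o2-o1,rcond=None)[0]
    a=o1+d1*t[0];b=o2+d2*t[1];return (a+b)/2,np.linalg.norm(a-b)
def proj(c,P):
    q=np.array(c["attitude"]).T@(np.array(P)-c["origin"]);return np.array([c["fx"]*q[0]/q[2]+c["cx"],c["fy"]*q[1]/q[2]+c["cy"]])
def crop(c,x0,y0,x1,y1,s,name):
    cv2.imwrite("pics/"+name,cv2.resize(c["pixels"][y0:y1,x0:x1,::-1],None,fx=s,fy=s,interpolation=cv2.INTER_CUBIC))
E
python3 - <<'E'
from h import *
s=imaging.camera("scene");d=imaging.camera("side");w=imaging.camera("wrist")
np.set_printoptions(precision=4,suppress=True)
for n,c,u,v,z in [("eye",s,247,163,.01),("eye",d,282,341,.01),("knob",s,216,175,.035),("knob",d,327,315,.035),("clip",s,411,268,.01),("clip",d,177,171,.01),("tip",w,278,195,.145)]:
    print(n,plane(c,u,v,z))
print(two(s,(300,181),d,(248,190)), two(s,(300,181),w,(278,195)))
a=cv2.resize(s["pixels"][130:200,195:275,::-1],(400,350),interpolation=cv2.INTER_CUBIC)
b=cv2.resize(d["pixels"][300:370,260:340,::-1],(400,350),interpolation=cv2.INTER_CUBIC)
cv2.imwrite("pics/b1.png",np.hstack([a,b]))
a=cv2.resize(s["pixels"][250:290,390:430,::-1],(400,400),interpolation=cv2.INTER_CUBIC)
b=cv2.resize(d["pixels"][150:190,160:200,::-1],(400,400),interpolation=cv2.INTER_CUBIC)
cv2.imwrite("pics/b2.png",np.hstack([a,b]))
E
```

```text
eye [ 0.4943 -0.2835  0.01  ]
eye [ 0.5033 -0.2822  0.01  ]
knob [ 0.6164 -0.2628  0.035 ]
knob [ 0.6114 -0.2751  0.035 ]
clip [0.4262 0.3045 0.01  ]
clip [0.4296 0.3035 0.01  ]
tip [0.5435 0.0178 0.145 ]
(array([0.5467, 0.0245, 0.1602]), np.float64(0.0009616644477914834)) (array([0.5435, 0.021 , 0.1566]), np.float64(0.0008176093227190442))
```

View pics/b1.png

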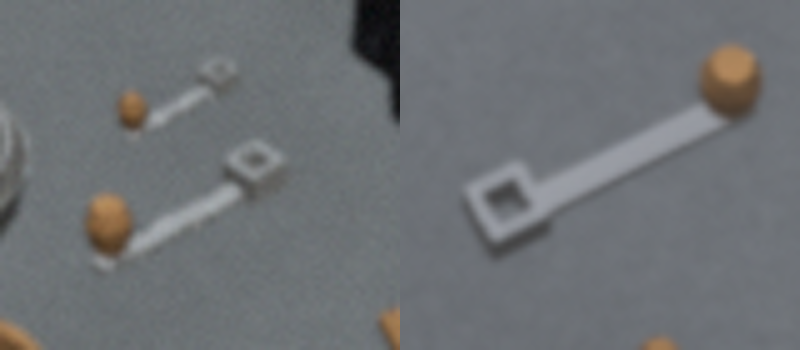

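View pics/b2.png

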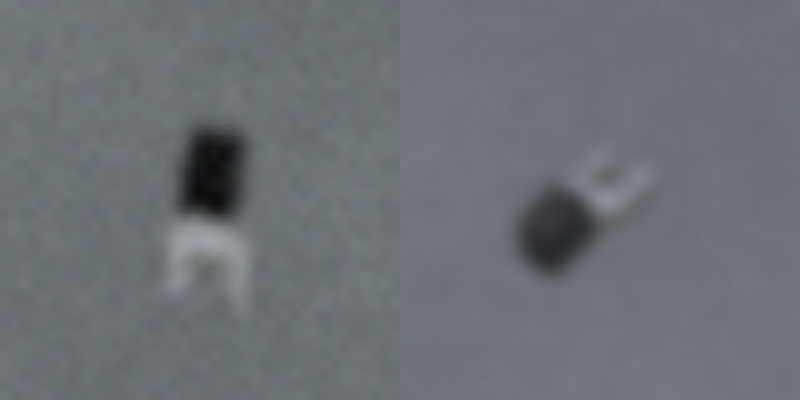

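{"name": "drive_tool", "arguments": {
  "increments": [
    [-1, 0, 0, 0],
    [-1, 0, 0, 0],
    [-1, 0, 0, 0],
    [-1, 0, 0, 0],
    [-1, 0, 0, 0]
  ]
}}

```text
clock: 0.92
tool_pos: [0.5499, -0.1509, 0.2313]
eef_rot: [[0.0, 1.0, -0.0], [1.0, -0.0, 0.0], [0.0, -0.0, -1.0]]
force: [0.4, -0.6, -0.0]
grip_width: 0.0855
```

{"name": "drive_tool", "arguments": {
  "increments": [
    [-1, 0, 0, 0],
    [-1, 0, 0, 0],
    [-1, 0, 0, 0],
    [-1, 0, 0, 0],
    [0, 0, 0, -1]
  ]
}}

```text
clock: 1.55
tool_pos: [0.5497, -0.2718, 0.2309]
eef_rot: [[-0.15, 0.989, -0.0], [0.989, 0.15, -0.0], [-0.0, -0.0, -1.0]]
force: [-0.2, 0.3, -0.6]
grip_width: 0.0849
```

{"name": "drive_tool", "arguments": {
  "increments": [
    [0, 0, 0, -1],
    [0, 0, 0, -1],
    [0, 0, 0, -1],
    [0, 0, 0, -1],
    [0, 0, 0, -1]
  ]
}}

```text
clock: 2.17
tool_pos: [0.5499, -0.27, 0.2312]
eef_rot: [[-0.786, 0.618, -0.0], [0.618, 0.786, 0.0], [0.0, -0.0, -1.0]]
force: [0.8, 0.0, 0.2]
grip_width: 0.0852
```

{"name": "drive_tool", "arguments": {
  "increments": [
    [0, 0, 0.5, -1],
    [0, 0, 0.5, -1],
    [0, 0, 0.5, -1],
    [0, 0, 0.5, -1],
    [0, 0, 0, -1]
  ]
}}

```text
clock: 2.8
tool_pos: [0.5494, -0.2697, 0.1699]
eef_rot: [[-0.996, -0.084, -0.002], [-0.084, 0.996, 0.001], [0.002, 0.001, -1.0]]
force: [0.2, -0.1, 0.5]
grip_width: 0.085
```

```bash
python3 - <<'E'
from h import *
w=imaging.camera("wrist");s=sensors.sense();np.set_printoptions(precision=4,suppress=True)
print(s["clock"],s["tool_pos"],s["eef_rot"],s["force"],s["joint_positions"])
crop(w,0,0,560,420,1.4,"c.png")
E
```

```text
2.85 [ 0.5497 -0.2698  0.1706] [[-0.9958 -0.091  -0.0011]
 [-0.091   0.9958  0.0006]
 [ 0.001   0.0007 -1.    ]] [ 0.4029 -0.7058 -0.4479] [-0.5323  0.5276  1.5395 -0.      1.0758 -2.1942]
```

View pics/c.png

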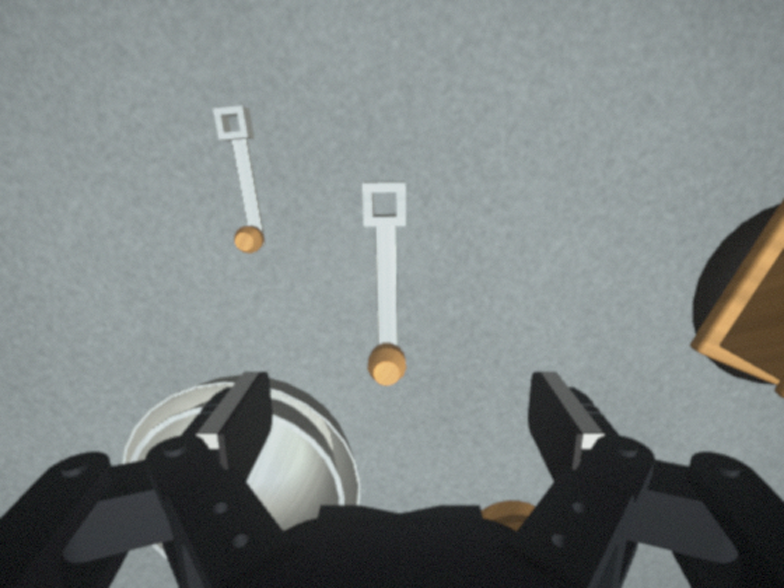

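```bash
python3 - <<'E'
from h import *
np.set_printoptions(precision=4,suppress=True)
w=imaging.camera("wrist");s=sensors.sense()
im=cv2.cvtColor(w["pixels"],cv2.COLOR_RGB2GRAY)
m=(im>185).astype(np.uint8);m[:,:255]=0;m[:,300:]=0;m[260:]=0;m[:125]=0
ys,xs=np.nonzero(m);
b=(ys>165)&(ys<240)
rows=np.arange(168,240);cx=np.array([xs[ys==r].mean() for r in rows]);wd=[(ys==r).sum() for r in rows]
k=np.polyfit(rows,cx,1);print(k,np.mean(wd))
A=plane(w,np.polyval(k,170),170,.006);B=plane(w,np.polyval(k,238),238,.006)
print("bar",A,B,np.degrees(np.arctan2(*(B-A)[1::-1])))
e=ys<162;print(xs[e].min(),xs[e].max(),ys[e].min(),ys[e].max())
u=(xs[e].min()+xs[e].max())/2;v=(ys[e].min()+ys[e].max())/2
print(plane(w,u,v,.02))
T=s["tool_pos"];R=s["eef_rot"]
E_=plane(w,u,v,.02);d=(B-A)/np.linalg.norm(B-A)
t=A+d*np.dot(E_+.042*d-A,d);print("target",t,"in tool",R.T@(t-T),"clk",s["clock"])
x=R[:,0];print("ang tool x",np.degrees(np.arctan2(x[1],x[0])))
E
```

```text
[  0.0094 274.1223] 12.930555555555555
bar [ 0.5255 -0.2813  0.006 ] [ 0.5968 -0.2747  0.006 ] 5.291566605517651
259 290 130 161
[ 0.5009 -0.2841  0.02  ]
target [ 0.5426 -0.2797  0.006 ] in tool [ 0.0079 -0.0092  0.165 ] clk 2.9
ang tool x -175.36267632848111
```

{"name": "drive_tool", "arguments": {
  "increments": [
    [0.13, -0.15, 0.9, -0.08],
    [0.13, -0.15, 0.9, 0],
    [0, 0, 0.9, 0],
    [0, 0, 0.9, 0],
    [0, 0, 0.9, 0]
  ]
}}

```text
clock: 3.52
tool_pos: [0.5431, -0.2797, 0.0357]
eef_rot: [[-0.996, -0.087, 0.0], [-0.087, 0.996, -0.0], [-0.0, -0.0, -1.0]]
force: [-0.0, -0.5, -0.0]
grip_width: 0.0855
```

{"name": "drive_tool", "arguments": {
  "increments": [
    [0, 0, 0.6, 0],
    [0, 0, 0.4, 0],
    [0, 0, 0.05, 0],
    [0, 0, 0, 0],
    [0, 0, 0, 0]
  ]
}}

```text
clock: 4.15
tool_pos: [0.5434, -0.2799, 0.0056]
eef_rot: [[-0.996, -0.091, 0.001], [-0.091, 0.996, -0.001], [-0.001, -0.001, -1.0]]
force: [0.2, -0.4, 0.3]
grip_width: 0.0852
```

```bash
python3 - <<'E'
from h import *
w=imaging.camera("wrist");s=sensors.sense();np.set_printoptions(precision=4,suppress=True)
print(s["clock"],s["tool_pos"],s["force"])
crop(w,100,100,460,420,2,"d.png")
E
```

```text
4.2 [ 0.5433 -0.2798  0.0055] [-0.1683  0.1047  0.1179]
```

View pics/d.png

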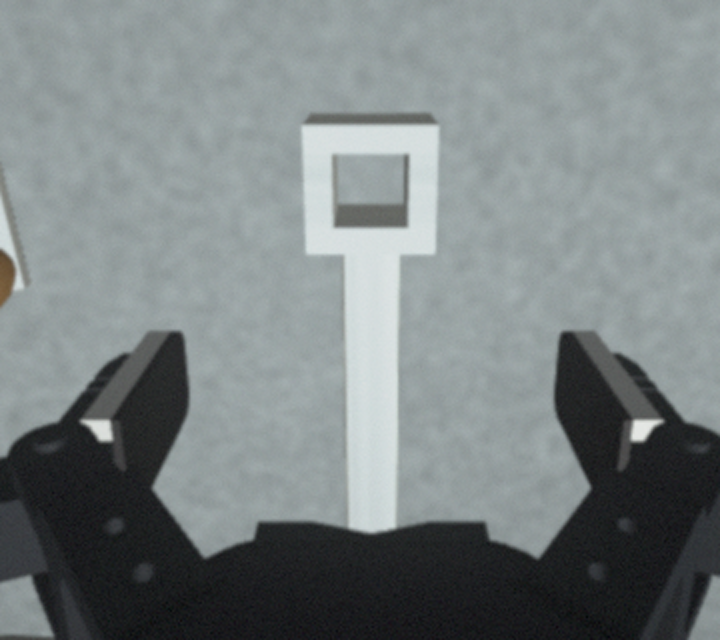

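{"name": "drive_tool", "arguments": {
  "increments": [
    [0, 0, 0.12, 0],
    [0, 0, 0, 0],
    [0, 0, 0, 0],
    [0, 0, 0, 0],
    [0, 0, 0, 0]
  ],
  "jaw": 1
}}

```text
clock: 4.82
tool_pos: [0.5431, -0.2796, 0.0014]
eef_rot: [[-0.996, -0.091, 0.0], [-0.091, 0.996, -0.0], [-0.0, -0.0, -1.0]]
force: [-0.8, 1.0, 3.8]
grip_width: 0.0114
```

{"name": "drive_tool", "arguments": {
  "increments": [
    [0, 0, 0, 0],
    [0, 0, 0, 0],
    [0, 0, 0, 0],
    [0, 0, 0, 0],
    [0, 0, 0, 0]
  ]
}}

```text
clock: 5.45
tool_pos: [0.5431, -0.2796, 0.0014]
eef_rot: [[-0.996, -0.091, 0.0], [-0.091, 0.996, -0.0], [-0.0, -0.0, -1.0]]
force: [-0.8, 1.5, 5.4]
grip_width: 0.0115
```

{"name": "drive_tool", "arguments": {
  "increments": [
    [0, 0, -0.2, 0],
    [0, 0, -0.5, 0],
    [0, 0, -0.8, 0],
    [0, 0, -1, 0],
    [0, 0, -1, 0]
  ]
}}

```text
clock: 6.08
tool_pos: [0.5429, -0.2796, 0.1079]
eef_rot: [[-0.996, -0.091, 0.0], [-0.091, 0.996, -0.0], [-0.0, -0.0, -1.0]]
force: [0.2, 1.1, -1.8]
grip_width: 0.0112
```

```bash
python3 - <<'E'
from h import *
w=imaging.camera("wrist");d=imaging.camera("side");s=sensors.sense();np.set_printoptions(precision=4,suppress=True)
print(s["clock"],s["tool_pos"],s["force"],s["moment"],s["grip_width"])
a=cv2.resize(w["pixels"][100:420,100:460,::-1],(450,400));b=cv2.resize(d["pixels"][240:360,250:355,::-1],(350,400),interpolation=cv2.INTER_CUBIC)
cv2.imwrite("pics/e.png",np.hstack([a,b]))
E
```

```text
6.175 [ 0.5445 -0.2805  0.1101] [ 0.6271 -0.7344 -2.8116] [-0.017  -0.0787  0.0562] 0.011729319032052135
```

View pics/e.png

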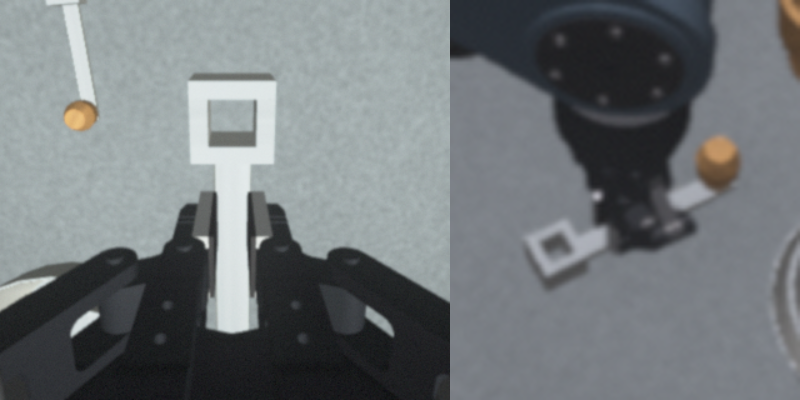

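{"name": "drive_tool", "arguments": {
  "increments": [
    [-0.48, 0.96, -0.6, 0],
    [-0.48, 0.96, -0.6, 0],
    [-0.48, 0.96, -0.6, 0],
    [-0.48, 0.96, -0.6, 0],
    [-0.48, 0.96, -0.6, 0]
  ]
}}

```text
clock: 6.8
tool_pos: [0.6015, -0.1285, 0.1961]
eef_rot: [[-0.996, -0.091, -0.001], [-0.091, 0.996, 0.0], [0.001, 0.0, -1.0]]
force: [-0.4, 0.1, -1.2]
grip_width: 0.0117
```

{"name": "drive_tool", "arguments": {
  "increments": [
    [-0.48, 0.96, -0.2, 0],
    [-0.48, 0.96, 0, 0],
    [-0.48, 0.96, 0, 0],
    [-0.48, 0.96, 0, 0],
    [0, 0, 0, 0.7]
  ]
}}

```text
clock: 7.42
tool_pos: [0.6485, -0.0076, 0.2012]
eef_rot: [[-1.0, 0.013, -0.001], [0.013, 1.0, 0.0], [0.001, 0.0, -1.0]]
force: [-0.1, -0.1, -1.6]
grip_width: 0.0115
```

{"name": "drive_tool", "arguments": {
  "increments": [
    [0, 0, 0, 0.7],
    [0, 0, 0, 0.7],
    [0, 0, 0, 0.5],
    [0, 0, 0, 0],
    [0, 0, 0, 0]
  ]
}}

```text
clock: 8.05
tool_pos: [0.6483, -0.0097, 0.2018]
eef_rot: [[-0.956, 0.293, -0.001], [0.293, 0.956, 0.0], [0.001, -0.0, -1.0]]
force: [0.3, -0.5, -1.7]
grip_width: 0.0116
```

```bash
python3 - <<'E'
from h import *
w=imaging.camera("wrist");s=sensors.sense();np.set_printoptions(precision=4,suppress=True)
print(s["clock"],s["tool_pos"],s["force"],s["moment"],s["grip_width"],s["eef_rot"])
np.save("w1.npy",w,allow_pickle=True)
crop(w,80,0,460,285,2.1,"f.png")
E
```

```text
8.1 [ 0.6483 -0.0097  0.2019] [-0.3072 -0.4535 -1.2565] [-0.0046 -0.0014  0.0394] 0.01120022783763547 [[-0.9561  0.2931 -0.0004]
 [ 0.2931  0.9561  0.    ]
 [ 0.0004 -0.0001 -1.    ]]
```

View pics/f.png

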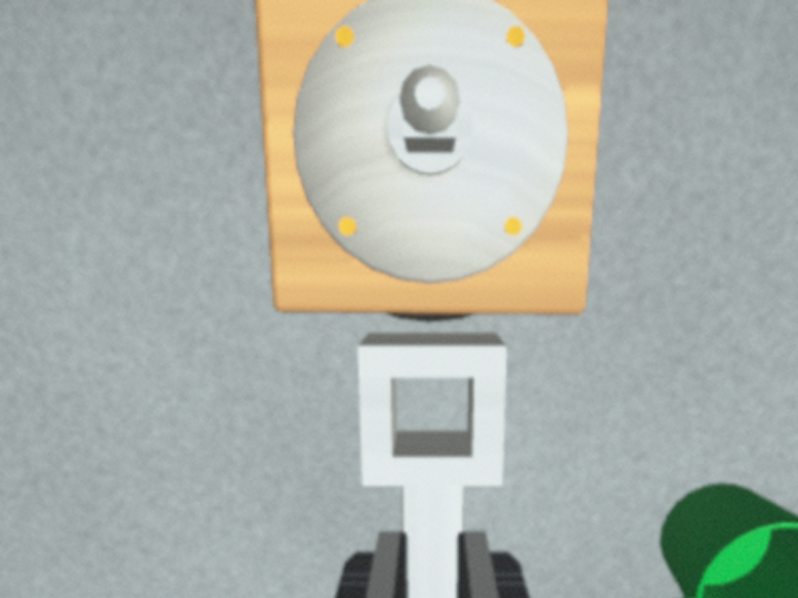

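```bash
python3 - <<'E'
from h import *
s=imaging.camera("scene");d=imaging.camera("side")
np.save("s1.npy",s,allow_pickle=True);np.save("d1.npy",d,allow_pickle=True)
a=cv2.resize(s["pixels"][165:215,275:325,::-1],(400,400),interpolation=cv2.INTER_CUBIC)
b=cv2.resize(d["pixels"][175:225,225:275,::-1],(400,400),interpolation=cv2.INTER_CUBIC)
cv2.imwrite("pics/g.png",np.hstack([a,b]))
E
```

```text
(no output)
```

View pics/g.png

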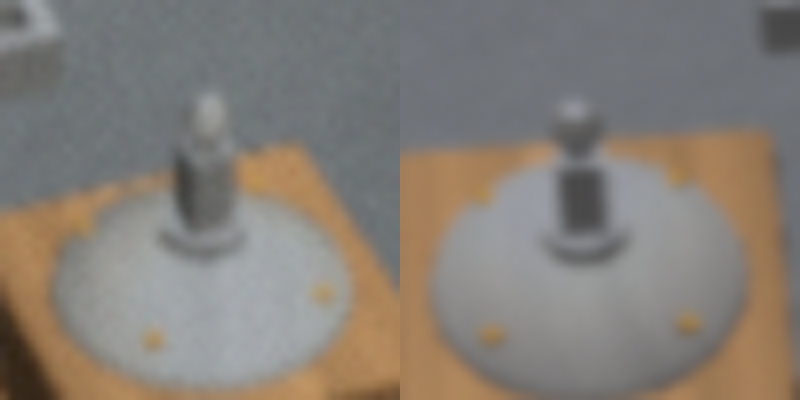

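```bash
cat >> h.py <<'E'
np.set_printoptions(precision=4,suppress=True)
ld=lambda f:np.load(f,allow_pickle=True).item()
E
python3 - <<'E'
from h import *
w=ld("w1.npy");s=ld("s1.npy");d=ld("d1.npy")
tw=(80+431/2.1,94/2.1);ts=(301.1,177.5);td=(246.8,188.2)
for a in [(s,ts,d,td),(s,ts,w,tw),(d,td,w,tw)]: print(two(*a))
T=np.array([.6483,-.0097,.2019]);x=np.array([-.9561,.2931,0]);y=np.array([.2931,.9561,0])
tl=lambda P:((P-T)@x,(P-T)@y,P[2])
for z in (.155,.16,.165,.17): print(z,plane(w,*tw,z),tl(plane(w,*tw,z)))
# square top front edge line, boss bottom
for z in (.14,.145,.15): print("sqedge",z,tl(plane(w,80+430/2.1,138/2.1,z)),tl(plane(w,80+404/2.1,138/2.1,z)),tl(plane(w,80+456/2.1,138/2.1,z)))
for z in (.122,.125,.128): print("boss bottom",z,tl(plane(w,80+429/2.1,174/2.1,z)),tl(plane(w,80+388/2.1,130/2.1,z)),tl(plane(w,80+470/2.1,130/2.1,z)))
for z in(.2205,): 
  for p in [(358,346),(507,346),(504,486),(362,486),(391,377),(474,377),(472,457),(393,457)]: print("eye",tl(plane(w,80+p[0]/2.1,p[1]/2.1,z)))
E
```

```text
(array([0.5434, 0.0236, 0.1686]), np.float64(0.0019634977052285954))
(array([0.5426, 0.0226, 0.1677]), np.float64(0.0020088601103964974))
(array([0.5439, 0.022 , 0.1697]), np.float64(3.078456123247421e-05))
0.155 [0.541  0.0228 0.155 ] (np.float64(0.11210202470620985), np.float64(-0.0003387729681447741), np.float64(0.155))
0.16 [0.542  0.0225 0.16  ] (np.float64(0.11108905047634199), np.float64(-0.0003329265374353374), np.float64(0.16))
0.165 [0.543  0.0222 0.165 ] (np.float64(0.11007607624647414), np.float64(-0.0003270801067259007), np.float64(0.165))
0.17 [0.5439 0.022  0.17  ] (np.float64(0.10906310201660627), np.float64(-0.00032123367601647065), np.float64(0.17))
sqedge 0.14 (np.float64(0.10387591784921371), np.float64(-0.0006311714828265431), np.float64(0.14)) (np.float64(0.10386988136386893), np.float64(-0.008025157076739954), np.float64(0.14)) (np.float64(0.1038819540145284), np.float64(0.006762422111817487), np.float64(0.14))
sqedge 0.145 (np.float64(0.10313885478438689), np.float64(-0.0006185930033458844), np.float64(0.145)) (np.float64(0.10313296614896098), np.float64(-0.00
[... 1280 characters left out ...]
p.float64(-0.013936731685151733), np.float64(0.2205))
eye (np.float64(0.05624031963068408), np.float64(0.01404543668099433), np.float64(0.2205))
eye (np.float64(0.028280943373778688), np.float64(0.014393386724520058), np.float64(0.2205))
eye (np.float64(0.0282470474863979), np.float64(-0.014001058082848804), np.float64(0.2205))
eye (np.float64(0.05032312216704438), np.float64(-0.00783611399832496), np.float64(0.2205))
eye (np.float64(0.050339919636249474), np.float64(0.007964048232053912), np.float64(0.2205))
eye (np.float64(0.034358491220178845), np.float64(0.007881822853130832), np.float64(0.2205))
eye (np.float64(0.03434044476894613), np.float64(-0.007706011171199003), np.float64(0.2205))
```

{"name": "drive_tool", "arguments": {
  "increments": [
    [0.7, -0.02, 0, 0],
    [0.7, 0, 0, 0],
    [0.6, 0, 0, 0],
    [0.23, 0, 0.3, 0],
    [0, 0, 0.3, 0]
  ]
}}

```text
clock: 8.82
tool_pos: [0.5843, 0.0095, 0.1835]
eef_rot: [[-0.956, 0.294, 0.0], [0.294, 0.956, -0.0], [-0.0, -0.0, -1.0]]
force: [0.3, -0.5, -1.3]
grip_width: 0.0118
```

```bash
python3 - <<'E'
from h import *
w=imaging.camera("wrist");s=sensors.sense()
print(s["clock"],s["tool_pos"],s["force"],s["eef_rot"])
np.save("w2.npy",w,allow_pickle=True)
crop(w,180,80,380,230,4,"i.png")
E
```

```text
8.875 [0.584  0.0094 0.1822] [-1.1861 -0.09   -3.6096] [[-0.9557  0.2942 -0.0018]
 [ 0.2942  0.9557  0.0001]
 [ 0.0018 -0.0005 -1.    ]]
```

View pics/i.png

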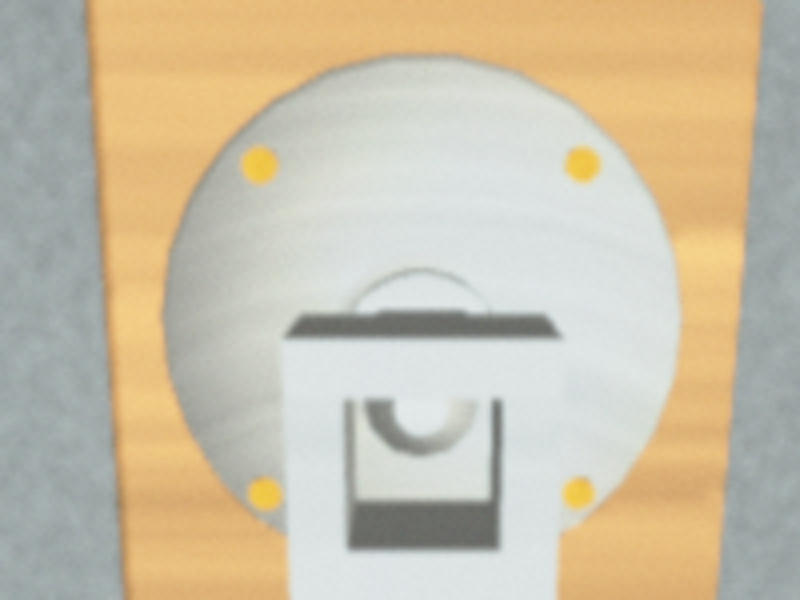

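```bash
python3 - <<'E'
from h import *
w=ld("w2.npy");R=np.array([[-.9557,.2942],[.2942,.9557]]);T=np.array([.584,.0094])
t=lambda p,z:(plane(w,180+p[0]/4,80+p[1]/4,z)[:2]-T)@R
for z in(.165,.169,.172):print(t((420,408),z))
for p in [(282,338),(563,338),(348,398),(501,398),(499,549),(347,549)]:print(t(p,.1822+.0186))
for p in [(365,400),(477,400)]:print("head",t(p,.162))
E
```

```text
[ 0.0416 -0.0002]
[ 0.0424 -0.0002]
[ 0.043  -0.0002]
[ 0.0558 -0.0139]
[0.0558 0.0141]
[ 0.0497 -0.0075]
[0.0497 0.008 ]
[0.0337 0.0081]
[ 0.0337 -0.0078]
head [ 0.0421 -0.0075]
head [0.0421 0.0073]
```

{"name": "drive_tool", "arguments": {
  "increments": [
    [0.02, -0.01, 0.15, 0],
    [0, 0, 0.15, 0],
    [0, 0, 0.15, 0],
    [0, 0, 0.15, 0],
    [0, 0, 0.15, 0]
  ]
}}

```text
clock: 9.5
tool_pos: [0.5837, 0.0093, 0.1614]
eef_rot: [[-0.956, 0.294, 0.0], [0.294, 0.956, -0.0], [-0.0, 0.0, -1.0]]
force: [-0.4, -0.1, -1.8]
grip_width: 0.0112
```

{"name": "drive_tool", "arguments": {
  "increments": [
    [0, 0, 0.1, 0],
    [0, 0, 0.1, 0],
    [0, 0, 0.1, 0],
    [0, 0, 0.1, 0],
    [0, 0, 0.1, 0]
  ]
}}

```text
clock: 10.12
tool_pos: [0.5837, 0.0093, 0.1465]
eef_rot: [[-0.956, 0.294, 0.0], [0.294, 0.956, 0.0], [-0.0, 0.0, -1.0]]
force: [0.6, -0.7, -1.3]
grip_width: 0.0116
```

{"name": "drive_tool", "arguments": {
  "increments": [
    [0, 0, 0.1, 0],
    [0, 0, 0.1, 0],
    [0, 0, 0.1, 0],
    [0, 0, 0.1, 0],
    [0, 0, 0.1, 0]
  ]
}}

```text
clock: 10.75
tool_pos: [0.5837, 0.0093, 0.1315]
eef_rot: [[-0.956, 0.294, -0.0], [0.294, 0.956, 0.0], [0.0, -0.0, -1.0]]
force: [0.2, -0.2, -1.6]
grip_width: 0.0111
```

{"name": "drive_tool", "arguments": {
  "increments": [
    [0, 0, 0.03, 0],
    [0, 0, 0.03, 0],
    [0, 0, 0.03, 0],
    [0, 0, 0.03, 0],
    [0, 0, 0.03, 0]
  ]
}}

```text
clock: 11.38
tool_pos: [0.5837, 0.0093, 0.1272]
eef_rot: [[-0.956, 0.294, 0.0], [0.294, 0.956, 0.0], [-0.0, 0.0, -1.0]]
force: [0.9, -0.2, -1.8]
grip_width: 0.012
```

{"name": "drive_tool", "arguments": {
  "increments": [
    [0, 0, 0.02, 0],
    [0, 0, 0.02, 0],
    [0, 0, 0.02, 0],
    [0, 0, 0.02, 0],
    [0, 0, 0.02, 0]
  ]
}}

```text
clock: 12.0
tool_pos: [0.5837, 0.0093, 0.1243]
eef_rot: [[-0.956, 0.294, 0.0], [0.294, 0.956, -0.0], [-0.0, 0.0, -1.0]]
force: [-1.5, 0.8, 0.9]
grip_width: 0.0117
```

{"name": "drive_tool", "arguments": {
  "increments": [
    [0, 0, 0.015, 0],
    [0, 0, 0, 0],
    [0, 0, 0, 0],
    [0, 0, 0, 0],
    [0, 0, 0, 0]
  ]
}}

```text
clock: 12.62
tool_pos: [0.5838, 0.0093, 0.1239]
eef_rot: [[-0.956, 0.294, 0.0], [0.294, 0.956, -0.0], [-0.0, 0.0, -1.0]]
force: [-0.5, -0.5, 4.1]
grip_width: 0.0112
```

```bash
python3 - <<'E'
from h import *
w=imaging.camera("wrist");d=imaging.camera("side");s=sensors.sense()
print(s["clock"],s["tool_pos"],s["force"])
a=cv2.resize(w["pixels"][80:300,190:380,::-1],(380,440));b=cv2.resize(d["pixels"][165:235,220:285,::-1],(409,440),interpolation=cv2.INTER_CUBIC)
cv2.imwrite("pics/j.png",np.hstack([a,b]))
E
```

```text
12.725 [0.5838 0.0093 0.1238] [0.1718 0.0974 4.762 ]
```

View pics/j.png

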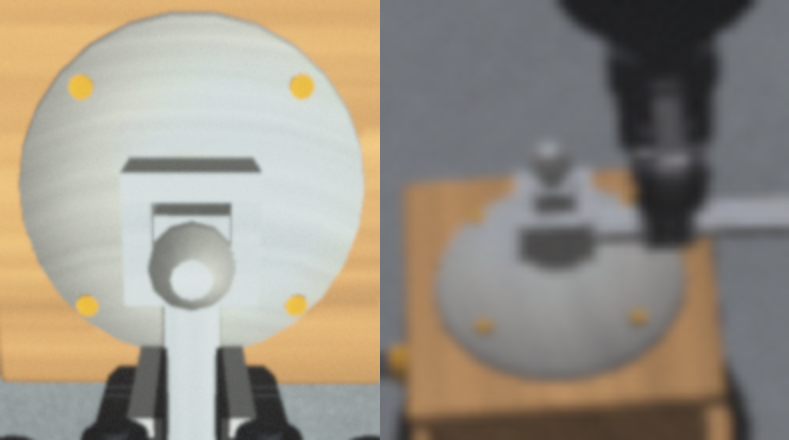

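{"name": "drive_tool", "arguments": {
  "increments": [
    [0, 0, 0, 0],
    [0, 0, 0, 0],
    [0, 0, 0, 0],
    [0, 0, -0.5, 0],
    [0, 0, -1, 0]
  ],
  "jaw": 0
}}

```text
clock: 13.35
tool_pos: [0.5832, 0.0093, 0.1692]
eef_rot: [[-0.956, 0.294, -0.002], [0.294, 0.956, 0.0], [0.002, -0.0, -1.0]]
force: [0.4, -0.2, 0.8]
grip_width: 0.0852
```

{"name": "drive_tool", "arguments": {
  "increments": [
    [0, 0, -1, 0],
    [0, 0, -1, 0],
    [0, 0, 0, 0],
    [0, 0, 0, 0],
    [0, 0, 0, 0]
  ]
}}

```text
clock: 13.98
tool_pos: [0.5832, 0.0094, 0.2279]
eef_rot: [[-0.956, 0.294, -0.002], [0.294, 0.956, 0.0], [0.002, -0.0, -1.0]]
force: [-0.2, -0.3, -0.3]
grip_width: 0.0852
```

```bash
python3 - <<'E'
from h import *
w=imaging.camera("wrist");d=imaging.camera("side");s=sensors.sense()
print(s["clock"],s["tool_pos"],s["force"],s["eef_rot"],s["joint_positions"],s["grip_width"])
a=cv2.resize(w["pixels"][:,80:480,::-1],(420,440));b=cv2.resize(d["pixels"][165:235,220:285,::-1],(380,440),interpolation=cv2.INTER_CUBIC)
cv2.imwrite("pics/k.png",np.hstack([a,b]))
E
```

```text
14.075 [0.5834 0.0093 0.2281] [-0.4763  0.6311  0.7487] [[-0.9557  0.2944 -0.0013]
 [ 0.2944  0.9557  0.    ]
 [ 0.0012 -0.0003 -1.    ]] [-0.0638  0.4152  1.5651 -0.      1.1626 -1.3357] 0.0851497716687725
```

View pics/k.png

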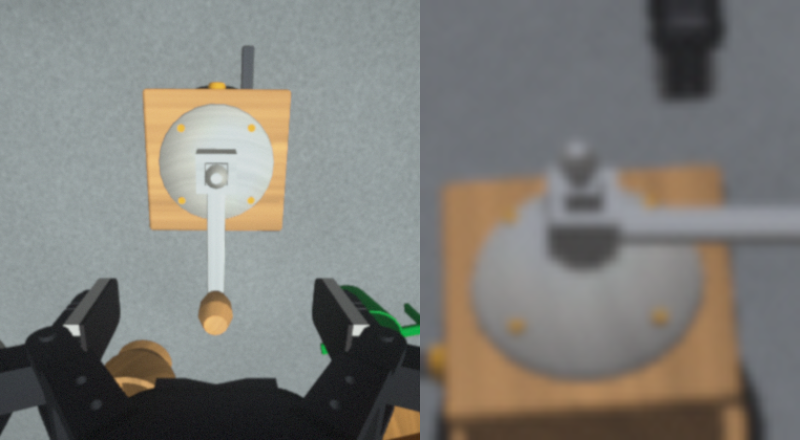

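```bash
python3 - <<'E'
from h import *
s=ld("s1.npy");d=ld("d1.npy")
for c,b,m in[(s,(411.3,267),(410.8,278.5)),(d,(175.5,173),(182,167))]:
    B=plane(c,*b,.008);M=plane(c,*m,.004);print(B,M,np.degrees(np.arctan2(*(M-B)[1::-1])))
E
```

```text
[0.4215 0.3019 0.008 ] [0.447  0.3231 0.004 ] 39.75675305207579
[0.424  0.2995 0.008 ] [0.4476 0.3198 0.004 ] 40.639861203161466
```

{"name": "drive_tool", "arguments": {
  "increments": [
    [0.85, 0.69, 0, 0],
    [0.85, 0.69, 0, 0],
    [0.85, 0.69, 0, 0],
    [0.85, 0.69, 0, 0],
    [0.85, 0.69, 0, 0]
  ]
}}

```text
clock: 14.7
tool_pos: [0.4915, 0.1466, 0.2284]
eef_rot: [[-0.956, 0.294, -0.001], [0.294, 0.956, -0.0], [0.001, -0.0, -1.0]]
force: [1.4, 0.3, -0.2]
grip_width: 0.0855
```

{"name": "drive_tool", "arguments": {
  "increments": [
    [0.85, 0.69, 0, 0],
    [0.85, 0.69, 0, 0],
    [0.85, 0.69, 0, 0],
    [0.85, 0.69, 0, 0],
    [0.85, 0.69, 0, 0]
  ]
}}

```text
clock: 15.32
tool_pos: [0.4001, 0.283, 0.2285]
eef_rot: [[-0.956, 0.294, -0.0], [0.294, 0.956, -0.0], [0.0, -0.0, -1.0]]
force: [-0.6, 0.2, -0.6]
grip_width: 0.0849
```

{"name": "drive_tool", "arguments": {
  "increments": [
    [0, 0, 0, 1],
    [0, 0, 0, 1],
    [0, 0, 0, 1],
    [0, 0, 0, 1],
    [0, 0, 0, 1]
  ]
}}

```text
clock: 15.95
tool_pos: [0.4008, 0.2822, 0.2284]
eef_rot: [[-0.494, 0.869, -0.001], [0.869, 0.494, -0.0], [-0.0, -0.001, -1.0]]
force: [-0.1, -0.2, 0.2]
grip_width: 0.0855
```

{"name": "drive_tool", "arguments": {
  "increments": [
    [0, 0, 0.3, 1],
    [0, 0, 0.3, 1],
    [0, 0, 0.3, 1],
    [0, 0, 0.3, 1],
    [0, 0, 0.3, 1]
  ]
}}

```text
clock: 16.58
tool_pos: [0.4008, 0.2822, 0.1831]
eef_rot: [[0.231, 0.973, -0.001], [0.973, -0.231, -0.0], [-0.0, -0.0, -1.0]]
force: [0.7, -0.4, 0.1]
grip_width: 0.0854
```

{"name": "drive_tool", "arguments": {
  "increments": [
    [0, 0, 0.4, 1],
    [0, 0, 0.4, 1],
    [0, 0, 0.4, 1],
    [0, 0, 0, 1],
    [0, 0, 0, 0.3]
  ]
}}

```text
clock: 17.2
tool_pos: [0.4007, 0.2821, 0.1473]
eef_rot: [[0.768, 0.64, -0.001], [0.64, -0.768, -0.0], [-0.001, -0.0, -1.0]]
force: [-0.3, -0.6, -0.6]
grip_width: 0.0854
```

```bash
python3 - <<'E'
from h import *
w=imaging.camera("wrist");s=sensors.sense()
print(s["clock"],s["tool_pos"],s["force"],s["eef_rot"],s["joint_positions"],s["grip_width"])
np.save("w3.npy",w,allow_pickle=True)
crop(w,140,80,420,290,2.8,"l.png")
E
```

```text
17.25 [0.4008 0.2821 0.1473] [0.1117 0.2346 0.5479] [[ 0.7688  0.6395 -0.0007]
 [ 0.6395 -0.7688 -0.0004]
 [-0.0007 -0.0002 -1.    ]] [0.5183 0.3557 1.8834 0.     0.9032 1.3953] 0.08543839935781816
```

View pics/l.png

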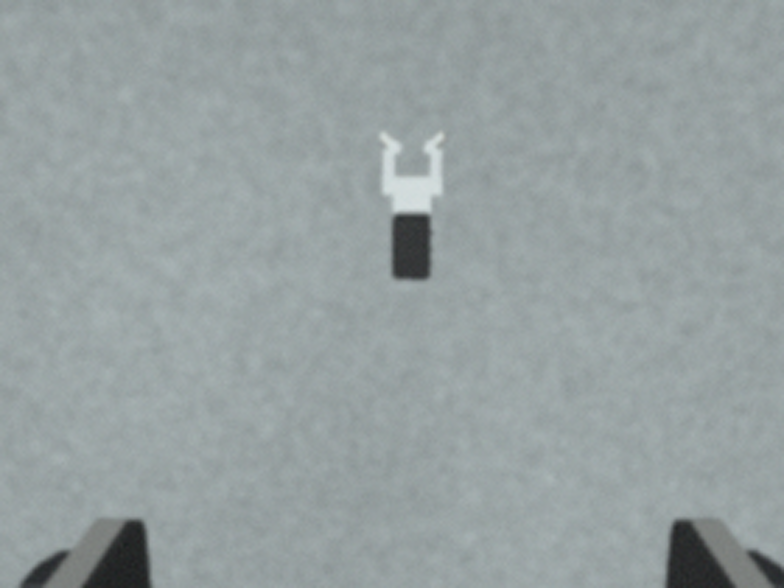

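```bash
python3 - <<'E'
from h import *
w=ld("w3.npy");R=np.array([[.7688,.6395],[.6395,-.7688]]);T=np.array([.4008,.2821])
g=cv2.cvtColor(w["pixels"],cv2.COLOR_RGB2GRAY)
m=(g[150:190,270:310]<90).astype(np.uint8);ys,xs=np.nonzero(m)
r=cv2.minAreaRect(np.stack([xs+270,ys+150],1).astype(np.float32));print(r)
t=lambda p,z:(plane(w,*p,z)[:2]-T)@R
print(t(r[0],.014),t(r[0],.016))
for p in cv2.boxPoints(r):print(t(p,.016))
tips=[(140+393/2.8,80+143/2.8),(140+430/2.8,80+143/2.8)];print([t(p,.005) for p in tips])
print([t((140+p[0]/2.8,80+p[1]/2.8),.005) for p in [(382,190),(442,190),(392,150),(430,150),(412,178)]])
E
```

```text
((286.5, 168.0), (22.0, 13.0), 90.0)
[0.0299 0.0004] [0.0302 0.0004]
[ 0.0397 -0.0053]
[0.0398 0.006 ]
[0.0205 0.0061]
[ 0.0204 -0.0054]
[array([ 0.0611, -0.0051]), array([0.0611, 0.0065])]
[array([ 0.0465, -0.0087]), array([0.0465, 0.0105]), array([ 0.0589, -0.0054]), array([0.0589, 0.0066]), array([0.0503, 0.0009])]
```

{"name": "drive_tool", "arguments": {
  "increments": [
    [0.5, 0.02, 0.8, 0],
    [0.5, 0, 0.9, 0],
    [0, 0, 0.9, 0],
    [0, 0, 0.9, 0],
    [0, 0, 0.8, 0]
  ]
}}

```text
clock: 17.88
tool_pos: [0.424, 0.3009, 0.0175]
eef_rot: [[0.766, 0.643, -0.001], [0.643, -0.766, -0.0], [-0.001, -0.0, -1.0]]
force: [0.8, -0.4, -0.5]
grip_width: 0.0852
```

{"name": "drive_tool", "arguments": {
  "increments": [
    [0, 0, 0.3, 0],
    [0, 0, 0.16, 0],
    [0, 0, 0, 0],
    [0, 0, 0, 0],
    [0, 0, 0, 0]
  ]
}}

```text
clock: 18.5
tool_pos: [0.4245, 0.3012, 0.0054]
eef_rot: [[0.766, 0.643, 0.001], [0.643, -0.766, 0.0], [0.001, 0.0, -1.0]]
force: [0.1, -0.9, 0.7]
grip_width: 0.0855
```

```bash
python3 - <<'E'
from h import *
w=imaging.camera("wrist");s=sensors.sense()
print(s["clock"],s["tool_pos"],s["force"])
crop(w,140,180,420,390,2.8,"m.png")
E
```

```text
18.55 [0.4245 0.3012 0.0054] [ 0.4818 -0.164   0.2317]
```

View pics/m.png

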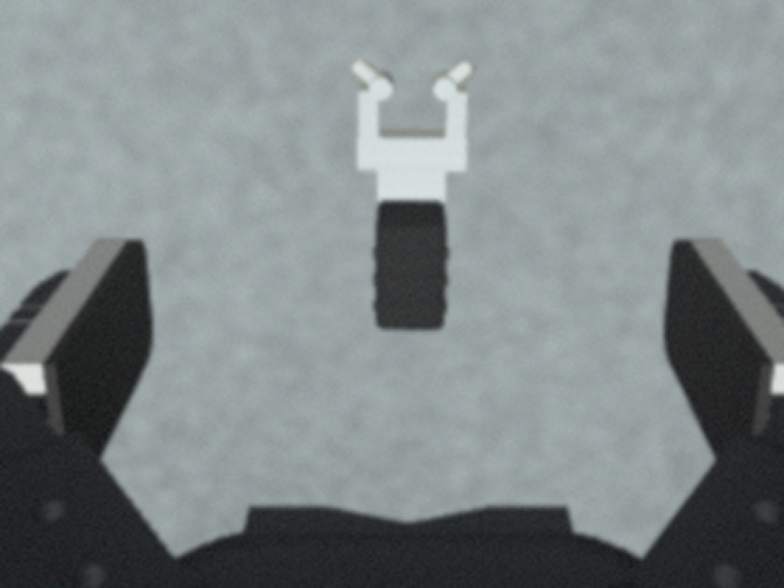

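{"name": "drive_tool", "arguments": {
  "increments": [
    [0, 0, 0.05, 0],
    [0, 0, 0, 0],
    [0, 0, 0, 0],
    [0, 0, 0, 0],
    [0, 0, 0, 0]
  ],
  "jaw": 1
}}

```text
clock: 19.18
tool_pos: [0.4243, 0.3011, 0.0036]
eef_rot: [[0.766, 0.643, 0.0], [0.643, -0.766, 0.0], [0.0, 0.0, -1.0]]
force: [-1.4, -1.1, 4.0]
grip_width: 0.0104
```

{"name": "drive_tool", "arguments": {
  "increments": [
    [0, 0, 0, 0],
    [0, 0, 0, 0],
    [0, 0, 0, 0],
    [0, 0, -0.1, 0],
    [0, 0, -0.1, 0]
  ]
}}

```text
clock: 19.8
tool_pos: [0.4242, 0.301, 0.0095]
eef_rot: [[0.766, 0.643, -0.0], [0.643, -0.766, -0.0], [-0.0, -0.0, -1.0]]
force: [1.5, 0.5, 0.3]
grip_width: 0.0106
```

```bash
python3 - <<'E'
from h import *
w=imaging.camera("wrist");s=sensors.sense()
print(s["clock"],s["tool_pos"],s["force"],s["eef_rot"],s["grip_width"])
np.save("w4.npy",w,allow_pickle=True)
crop(w,140,180,420,390,2.8,"n.png")
E
```

```text
19.85 [0.4244 0.3011 0.0099] [ 0.5029 -0.1496  0.3642] [[ 0.7663  0.6425  0.0003]
 [ 0.6425 -0.7663  0.0002]
 [ 0.0003  0.     -1.    ]] 0.01038790187590535
```

View pics/n.png

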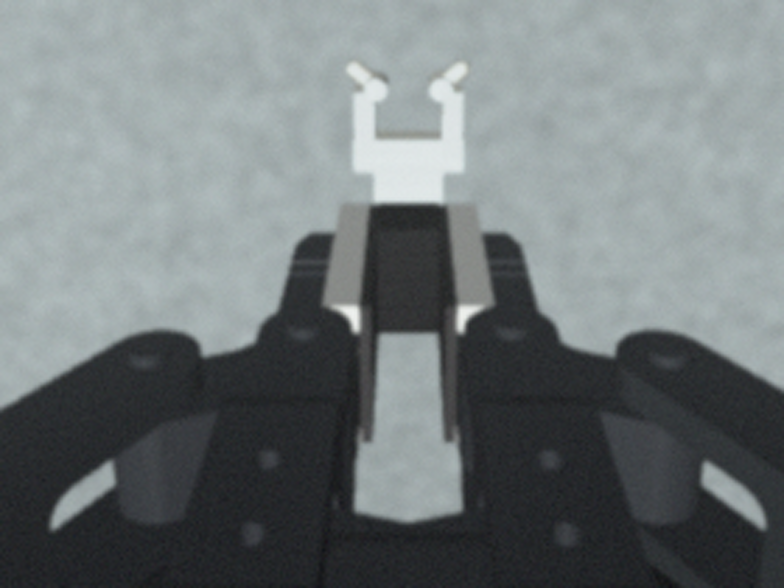

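{"name": "drive_tool", "arguments": {
  "increments": [
    [-0.29, 0.97, -1, 0],
    [-0.29, 0.97, -1, 0],
    [-0.29, 0.97, -1, 0],
    [-0.29, 0.97, -1, 0],
    [-0.29, 0.97, -1, 0]
  ]
}}

```text
clock: 20.48
tool_pos: [0.4846, 0.1606, 0.1605]
eef_rot: [[0.766, 0.643, 0.0], [0.643, -0.766, 0.0], [0.0, 0.0, -1.0]]
force: [0.2, 1.4, 0.2]
grip_width: 0.0098
```

{"name": "drive_tool", "arguments": {
  "increments": [
    [-0.3, 0.97, -1, 0],
    [-0.3, 0.97, -0.2, 0],
    [-0.3, 0.97, 0, 0],
    [-0.3, 0.97, 0, 0],
    [-0.3, 0.97, 0, 0]
  ]
}}

```text
clock: 21.1
tool_pos: [0.5436, 0.0202, 0.1955]
eef_rot: [[0.766, 0.642, -0.0], [0.642, -0.766, 0.0], [0.0, -0.0, -1.0]]
force: [0.0, 0.5, -0.1]
grip_width: 0.0101
```

{"name": "drive_tool", "arguments": {
  "increments": [
    [0, 0, 0, 0],
    [0, 0, 0, 0],
    [0, 0, 0, 0],
    [0, 0, 0, 0],
    [0, 0, 0, 0]
  ]
}}

```text
clock: 21.72
tool_pos: [0.5434, 0.0215, 0.1955]
eef_rot: [[0.766, 0.643, 0.0], [0.643, -0.766, 0.0], [0.0, 0.0, -1.0]]
force: [0.5, -0.0, -0.2]
grip_width: 0.0102
```

```bash
python3 - <<'E'
from h import *
w=imaging.camera("wrist");d=imaging.camera("side");s=sensors.sense()
print(s["clock"],s["tool_pos"],s["force"],s["eef_rot"],s["grip_width"])
np.save("w5.npy",w,allow_pickle=True)
a=cv2.resize(w["pixels"][100:400,130:430,::-1],(450,450));b=cv2.resize(d["pixels"][140:220,220:280,::-1],(338,450),interpolation=cv2.INTER_CUBIC)
cv2.imwrite("pics/o.png",np.hstack([a,b]))
w=ld("w4.npy");R=np.array([[.7663,.6425],[.6425,-.7663]]);T=np.array([.4244,.3011])
print([(plane(w,140+p[0]/2.8,180+p[1]/2.8,.0063+.005)[:2]-T)@R for p in [(376,90),(440,90),(353,172),(464,172),(374,135),(442,135)]])
E
```

```text
21.825 [0.5434 0.0214 0.1955] [ 0.0071  0.536  -0.0961] [[ 0.7661  0.6427  0.    ]
 [ 0.6427 -0.7661 -0.    ]
 [ 0.      0.     -1.    ]] 0.00986151777109628
[array([ 0.0301, -0.0057]), array([0.0301, 0.005 ]), array([ 0.0153, -0.0098]), array([0.0153, 0.0093]), array([ 0.0221, -0.0061]), array([0.0221, 0.0054])]
```

View pics/o.png

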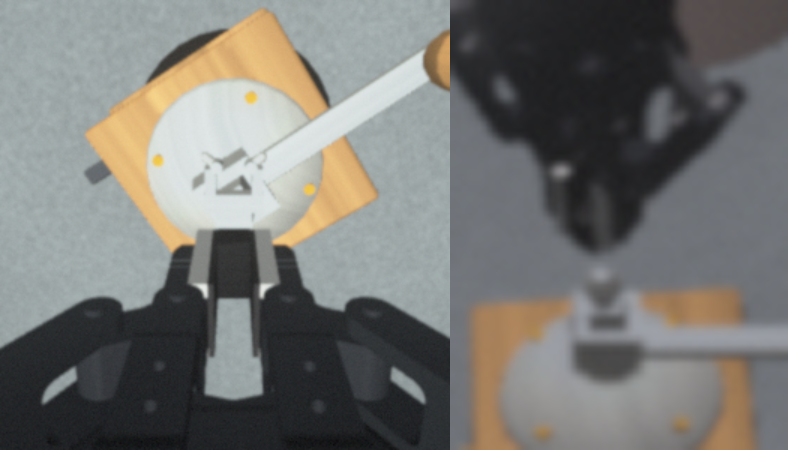

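{"name": "drive_tool", "arguments": {
  "increments": [
    [0, 0, 0.2, 0],
    [0, 0, 0.2, 0],
    [0, 0, 0.2, 0],
    [0, 0, 0, 0],
    [0, 0, 0, 0]
  ]
}}

```text
clock: 22.45
tool_pos: [0.5435, 0.0212, 0.1775]
eef_rot: [[0.766, 0.643, 0.0], [0.643, -0.766, -0.0], [0.0, 0.0, -1.0]]
force: [0.6, 0.5, -0.7]
grip_width: 0.0105
```

{"name": "drive_tool", "arguments": {
  "increments": [
    [0, 0, 0.02, 0],
    [0, 0, 0.02, 0],
    [0, 0, 0.02, 0],
    [0, 0, 0, 0],
    [0, 0, 0, 0]
  ]
}}

```text
clock: 23.08
tool_pos: [0.5434, 0.0212, 0.1757]
eef_rot: [[0.766, 0.643, -0.0], [0.643, -0.766, 0.0], [-0.0, -0.0, -1.0]]
force: [-0.0, 0.2, -0.4]
grip_width: 0.01
```

{"name": "drive_tool", "arguments": {
  "increments": [
    [0, 0, 0.02, 0],
    [0, 0, 0.02, 0],
    [0, 0, 0.02, 0],
    [0, 0, 0, 0],
    [0, 0, 0, 0]
  ]
}}

```text
clock: 23.7
tool_pos: [0.5434, 0.0212, 0.1738]
eef_rot: [[0.766, 0.643, -0.0], [0.643, -0.766, -0.0], [-0.0, -0.0, -1.0]]
force: [-0.6, -0.4, 0.1]
grip_width: 0.01
```

{"name": "drive_tool", "arguments": {
  "increments": [
    [0, 0, 0.015, 0],
    [0, 0, 0.015, 0],
    [0, 0, 0.015, 0],
    [0, 0, 0, 0],
    [0, 0, 0, 0]
  ]
}}

```text
clock: 24.32
tool_pos: [0.5435, 0.0212, 0.1732]
eef_rot: [[0.766, 0.643, 0.001], [0.643, -0.766, -0.0], [0.0, 0.0, -1.0]]
force: [-2.8, -0.2, 7.6]
grip_width: 0.0106
```

{"name": "drive_tool", "arguments": {
  "increments": [
    [0, 0, -0.17, 0],
    [-0.6, 0, 0, 0],
    [-0.6, 0, 0, 0],
    [-0.53, 0, 0, 0],
    [0, 0, 0, 0]
  ]
}}

```text
clock: 24.95
tool_pos: [0.5028, -0.013, 0.1777]
eef_rot: [[0.767, 0.641, -0.0], [0.641, -0.767, 0.0], [-0.0, -0.0, -1.0]]
force: [0.4, 0.1, 0.5]
grip_width: 0.0103
```

{"name": "drive_tool", "arguments": {
  "increments": [
    [0, 0, 0.2, 0],
    [0, 0, 0.2, 0],
    [0, 0, 0.26, 0],
    [0, 0, 0, 0],
    [0, 0, 0, 0]
  ]
}}

```text
clock: 25.58
tool_pos: [0.5038, -0.0121, 0.1578]
eef_rot: [[0.766, 0.643, -0.0], [0.643, -0.766, 0.0], [-0.0, -0.0, -1.0]]
force: [0.5, 0.1, -1.1]
grip_width: 0.0102
```

```bash
python3 - <<'E'
from h import *
w=imaging.camera("wrist");s=sensors.sense();d=imaging.camera("side")
print(s["clock"],s["tool_pos"],s["force"],s["eef_rot"],s["grip_width"])
np.save("w6.npy",w,allow_pickle=True)
crop(w,200,120,380,255,4.4,"p.png"); crop(d,210,160,290,220,10,"p2.png")
E
```

```text
25.625 [ 0.5038 -0.0121  0.1579] [-0.1313  0.2184 -0.5886] [[ 0.7662  0.6426  0.0002]
 [ 0.6426 -0.7662 -0.0001]
 [ 0.0002  0.0002 -1.    ]] 0.00996495599304198
```

View pics/p.png

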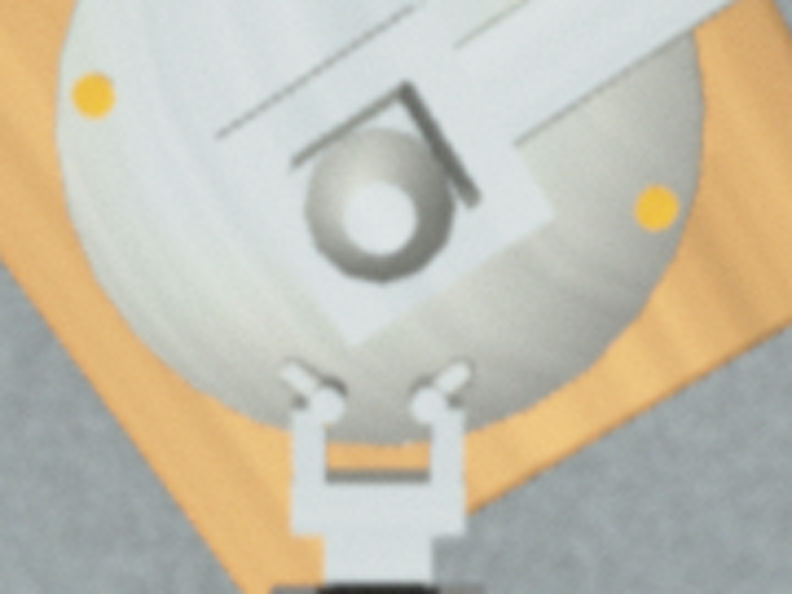

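View pics/p2.png

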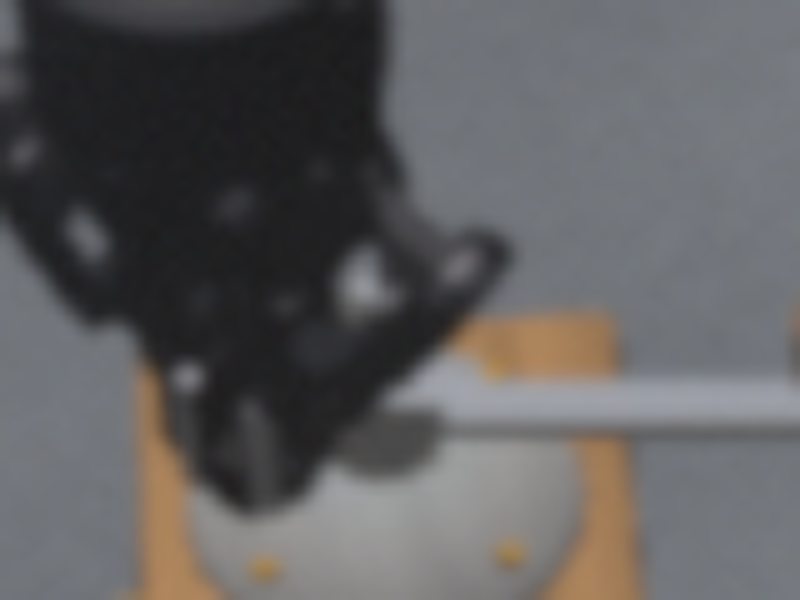

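```bash
python3 - <<'E'
from h import *
w=ld("w6.npy");R=np.array([[.7662,.6426],[.6426,-.7662]]);T=np.array([.5038,-.0121])
t=lambda p,z:(plane(w,200+p[0]/4.4,120+p[1]/4.4,z)[:2]-T)@R
print("tip",t((380,216),.1697),"head",t((306,200),.162),t((454,200),.162))
for p in [(322,403),(432,403),(290,480),(466,480),(325,450),(431,450),(378,472)]:print(t(p,.1592))
E
```

```text
tip [ 0.0521 -0.0001] head [ 0.0525 -0.0075] [0.0525 0.0073]
[ 0.0304 -0.0062]
[0.0304 0.0055]
[ 0.0216 -0.0098]
[0.0217 0.0093]
[ 0.0251 -0.006 ]
[0.0251 0.0055]
[ 0.0226 -0.0003]
```

{"name": "drive_tool", "arguments": {
  "increments": [
    [0.2, 0.007, 0.01, 0],
    [0.13, 0, 0, 0],
    [0, 0, 0, 0],
    [0, 0, 0, 0],
    [0, 0, 0, 0]
  ]
}}

```text
clock: 26.3
tool_pos: [0.5113, -0.006, 0.1575]
eef_rot: [[0.766, 0.643, -0.0], [0.643, -0.766, -0.0], [-0.0, -0.0, -1.0]]
force: [-0.1, -0.1, 0.2]
grip_width: 0.0104
```

{"name": "drive_tool", "arguments": {
  "increments": [
    [0.02, 0, 0, 0],
    [0.02, 0, 0, 0],
    [0, 0, 0, 0],
    [0, 0, 0, 0],
    [0, 0, 0, 0]
  ]
}}

```text
clock: 26.92
tool_pos: [0.5123, -0.0052, 0.1575]
eef_rot: [[0.766, 0.643, 0.0], [0.643, -0.766, 0.0], [0.0, 0.0, -1.0]]
force: [-0.1, -0.6, -0.5]
grip_width: 0.0103
```

{"name": "drive_tool", "arguments": {
  "increments": [
    [0.02, 0, 0, 0],
    [0.02, 0, 0, 0],
    [0, 0, 0, 0],
    [0, 0, 0, 0],
    [0, 0, 0, 0]
  ]
}}

```text
clock: 27.55
tool_pos: [0.5132, -0.0044, 0.1575]
eef_rot: [[0.766, 0.642, 0.0], [0.642, -0.766, -0.0], [0.0, 0.0, -1.0]]
force: [0.3, -0.3, -1.4]
grip_width: 0.0104
```

{"name": "drive_tool", "arguments": {
  "increments": [
    [0.02, 0, 0, 0],
    [0.02, 0, 0, 0],
    [0, 0, 0, 0],
    [0, 0, 0, 0],
    [0, 0, 0, 0]
  ]
}}

```text
clock: 28.18
tool_pos: [0.5141, -0.0036, 0.1575]
eef_rot: [[0.766, 0.643, -0.0], [0.643, -0.766, -0.0], [-0.0, -0.0, -1.0]]
force: [-0.5, 0.4, -0.3]
grip_width: 0.0104
```

{"name": "drive_tool", "arguments": {
  "increments": [
    [0.02, 0, 0, 0],
    [0.02, 0, 0, 0],
    [0, 0, 0, 0],
    [0, 0, 0, 0],
    [0, 0, 0, 0]
  ]
}}

```text
clock: 28.8
tool_pos: [0.515, -0.0029, 0.1575]
eef_rot: [[0.766, 0.643, -0.0], [0.643, -0.766, -0.0], [-0.0, -0.0, -1.0]]
force: [-0.3, -0.7, -0.2]
grip_width: 0.0102
```

{"name": "drive_tool", "arguments": {
  "increments": [
    [0.02, 0, 0, 0],
    [0.02, 0, 0, 0],
    [0, 0, 0, 0],
    [0, 0, 0, 0],
    [0, 0, 0, 0]
  ]
}}

```text
clock: 29.42
tool_pos: [0.516, -0.0021, 0.1575]
eef_rot: [[0.766, 0.643, -0.0], [0.643, -0.766, 0.0], [-0.0, -0.0, -1.0]]
force: [-0.1, -0.1, -0.4]
grip_width: 0.0102
```

{"name": "drive_tool", "arguments": {
  "increments": [
    [0.02, 0, 0, 0],
    [0.02, 0, 0, 0],
    [0, 0, 0, 0],
    [0, 0, 0, 0],
    [0, 0, 0, 0]
  ]
}}

```text
clock: 30.05
tool_pos: [0.5169, -0.0013, 0.1575]
eef_rot: [[0.766, 0.642, -0.0], [0.642, -0.766, 0.0], [0.0, -0.0, -1.0]]
force: [0.0, 0.5, 0.2]
grip_width: 0.0101
```

{"name": "drive_tool", "arguments": {
  "increments": [
    [0.01, 0, 0, 0],
    [0.01, 0, 0, 0],
    [0, 0, 0, 0],
    [0, 0, 0, 0],
    [0, 0, 0, 0]
  ]
}}

```text
clock: 30.68
tool_pos: [0.5173, -0.001, 0.1575]
eef_rot: [[0.766, 0.643, -0.0], [0.643, -0.766, -0.0], [-0.0, -0.0, -1.0]]
force: [-0.8, 0.3, -0.5]
grip_width: 0.0103
```

{"name": "drive_tool", "arguments": {
  "increments": [
    [0.01, 0, 0, 0],
    [0.01, 0, 0, 0],
    [0, 0, 0, 0],
    [0, 0, 0, 0],
    [0, 0, 0, 0]
  ]
}}

```text
clock: 31.3
tool_pos: [0.5177, -0.0006, 0.1574]
eef_rot: [[0.766, 0.643, -0.0], [0.643, -0.766, -0.0], [-0.0, -0.0, -1.0]]
force: [-1.8, -2.7, -0.5]
grip_width: 0.0102
```

{"name": "drive_tool", "arguments": {
  "increments": [
    [0.01, 0, 0, 0],
    [0.01, 0, 0, 0],
    [0, 0, 0, 0],
    [0, 0, 0, 0],
    [0, 0, 0, 0]
  ]
}}

```text
clock: 31.92
tool_pos: [0.5182, -0.0002, 0.1574]
eef_rot: [[0.766, 0.643, -0.0], [0.643, -0.766, -0.0], [-0.0, -0.0, -1.0]]
force: [-3.3, -2.8, -1.4]
grip_width: 0.0103
```

{"name": "drive_tool", "arguments": {
  "increments": [
    [0.01, 0, 0, 0],
    [0.01, 0, 0, 0],
    [0, 0, 0, 0],
    [0, 0, 0, 0],
    [0, 0, 0, 0]
  ]
}}

```text
clock: 32.55
tool_pos: [0.5185, 0.0001, 0.1574]
eef_rot: [[0.766, 0.643, -0.001], [0.643, -0.766, -0.0], [-0.001, -0.0, -1.0]]
force: [-3.0, -3.8, -0.2]
grip_width: 0.0101
```

{"name": "drive_tool", "arguments": {
  "increments": [
    [0.01, 0, 0, 0],
    [0.01, 0, 0, 0],
    [0, 0, 0, 0],
    [0, 0, 0, 0],
    [0, 0, 0, 0]
  ]
}}

```text
clock: 33.17
tool_pos: [0.5193, 0.0007, 0.1575]
eef_rot: [[0.766, 0.643, 0.0], [0.643, -0.766, 0.0], [0.0, 0.0, -1.0]]
force: [-1.5, -1.1, 0.2]
grip_width: 0.0106
```

{"name": "drive_tool", "arguments": {
  "increments": [
    [0.015, 0, 0, 0],
    [0.015, 0, 0, 0],
    [0, 0, 0, 0],
    [0, 0, 0, 0],
    [0, 0, 0, 0]
  ]
}}

```text
clock: 33.8
tool_pos: [0.52, 0.0012, 0.1576]
eef_rot: [[0.766, 0.642, 0.0], [0.642, -0.766, 0.0], [0.0, 0.0, -1.0]]
force: [-0.3, -0.2, -0.2]
grip_width: 0.0098
```

{"name": "drive_tool", "arguments": {
  "increments": [
    [0.015, 0, 0, 0],
    [0.015, 0, 0, 0],
    [0, 0, 0, 0],
    [0, 0, 0, 0],
    [0, 0, 0, 0]
  ]
}}

```text
clock: 34.42
tool_pos: [0.5206, 0.0018, 0.1575]
eef_rot: [[0.766, 0.643, 0.0], [0.643, -0.766, -0.0], [0.0, 0.0, -1.0]]
force: [0.4, 1.2, -1.3]
grip_width: 0.0103
```

{"name": "drive_tool", "arguments": {
  "increments": [
    [0.015, 0, 0, 0],
    [0.015, 0, 0, 0],
    [0, 0, 0, 0],
    [0, 0, 0, 0],
    [0, 0, 0, 0]
  ]
}}

```text
clock: 35.05
tool_pos: [0.5213, 0.0024, 0.1575]
eef_rot: [[0.766, 0.643, 0.0], [0.643, -0.766, 0.0], [0.0, 0.0, -1.0]]
force: [1.6, 1.3, -1.2]
grip_width: 0.0097
```

{"name": "drive_tool", "arguments": {
  "increments": [
    [0.015, 0, 0, 0],
    [0.015, 0, 0, 0],
    [0, 0, 0, 0],
    [0, 0, 0, 0],
    [0, 0, 0, 0]
  ]
}}

```text
clock: 35.67
tool_pos: [0.5221, 0.003, 0.1575]
eef_rot: [[0.766, 0.643, 0.0], [0.643, -0.766, 0.0], [0.0, 0.0, -1.0]]
force: [1.6, 1.6, -0.3]
grip_width: 0.0102
```

{"name": "drive_tool", "arguments": {
  "increments": [
    [0.01, 0, 0, 0],
    [0.01, 0, 0, 0],
    [0, 0, 0, 0],
    [0, 0, 0, 0],
    [0, 0, 0, 0]
  ]
}}

```text
clock: 36.3
tool_pos: [0.5224, 0.0033, 0.1575]
eef_rot: [[0.766, 0.643, 0.0], [0.643, -0.766, 0.0], [0.0, 0.0, -1.0]]
force: [2.3, 1.2, 0.7]
grip_width: 0.01
```

{"name": "drive_tool", "arguments": {
  "increments": [
    [0.01, 0, 0, 0],
    [0.01, 0, 0, 0],
    [0, 0, 0, 0],
    [0, 0, 0, 0],
    [0, 0, 0, 0]
  ]
}}

```text
clock: 36.92
tool_pos: [0.5228, 0.0037, 0.1574]
eef_rot: [[0.766, 0.643, -0.0], [0.643, -0.766, 0.0], [-0.0, -0.0, -1.0]]
force: [0.8, 0.9, -1.5]
grip_width: 0.0105
```

{"name": "drive_tool", "arguments": {
  "increments": [
    [0.008, 0, 0, 0],
    [0.008, 0, 0, 0],
    [0, 0, 0, 0],
    [0, 0, 0, 0],
    [0, 0, 0, 0]
  ]
}}

```text
clock: 37.55
tool_pos: [0.5232, 0.004, 0.1575]
eef_rot: [[0.766, 0.643, -0.0], [0.643, -0.766, -0.0], [-0.0, -0.0, -1.0]]
force: [1.3, -0.3, 1.3]
grip_width: 0.0101
```

{"name": "drive_tool", "arguments": {
  "increments": [
    [0.008, 0, 0, 0],
    [0.008, 0, 0, 0],
    [0, 0, 0, 0],
    [0, 0, 0, 0],
    [0, 0, 0, 0]
  ]
}}

```text
clock: 38.17
tool_pos: [0.5236, 0.0043, 0.1575]
eef_rot: [[0.766, 0.643, -0.0], [0.643, -0.766, -0.0], [-0.0, -0.0, -1.0]]
force: [-0.1, 0.7, 0.4]
grip_width: 0.0099
```

{"name": "drive_tool", "arguments": {
  "increments": [
    [0.008, 0, 0, 0],
    [0.008, 0, 0, 0],
    [0, 0, 0, 0],
    [0, 0, 0, 0],
    [0, 0, 0, 0]
  ]
}}

```text
clock: 38.8
tool_pos: [0.5238, 0.0045, 0.1574]
eef_rot: [[0.766, 0.643, -0.0], [0.643, -0.766, -0.0], [-0.0, -0.0, -1.0]]
force: [-2.8, -4.2, 1.4]
grip_width: 0.0102
```

{"name": "drive_tool", "arguments": {
  "increments": [
    [0.008, 0, 0, 0],
    [0.008, 0, 0, 0],
    [0, 0, 0, 0],
    [0, 0, 0, 0],
    [0, 0, 0, 0]
  ]
}}

```text
clock: 39.42
tool_pos: [0.5239, 0.0046, 0.1574]
eef_rot: [[0.766, 0.643, -0.001], [0.643, -0.766, -0.001], [-0.001, -0.0, -1.0]]
force: [-5.6, -5.1, 2.3]
grip_width: 0.0104
```

{"name": "drive_tool", "arguments": {
  "increments": [
    [-0.01, 0, 0, 0],
    [-0.01, 0, 0, 0],
    [0, 0, 0, 0],
    [0, 0, 0, 0],
    [0, 0, 0, 0]
  ]
}}

```text
clock: 40.05
tool_pos: [0.5238, 0.0045, 0.1575]
eef_rot: [[0.766, 0.643, -0.0], [0.643, -0.766, -0.0], [-0.0, -0.0, -1.0]]
force: [-3.6, -3.3, -0.1]
grip_width: 0.0101
```

```bash
python3 - <<'E'
from h import *
w=imaging.camera("wrist");s=sensors.sense()
print(s["clock"],s["tool_pos"],s["force"])
np.save("w7.npy",w,allow_pickle=True)
crop(w,200,120,380,255,4.4,"q.png")
E
```

```text
40.1 [0.5238 0.0045 0.1574] [-3.703  -3.2715  0.2245]
```

View pics/q.png

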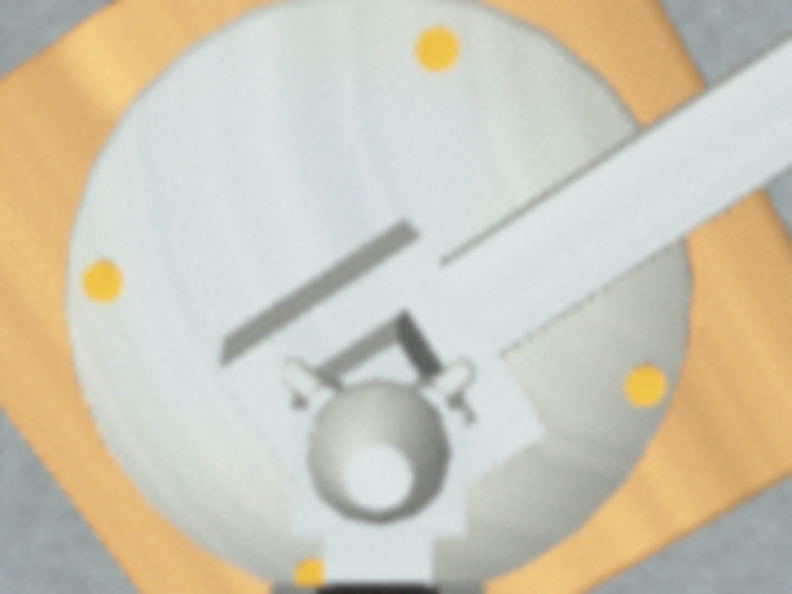

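{"name": "drive_tool", "arguments": {
  "increments": [
    [0, 0, 0, 0],
    [0, 0, 0, 0],
    [0, 0, 0, 0],
    [0, 0, 0, 0],
    [0, 0, 0, 0]
  ],
  "jaw": 0
}}

```text
clock: 40.72
tool_pos: [0.5239, 0.0046, 0.1575]
eef_rot: [[0.766, 0.642, 0.0], [0.642, -0.766, 0.0], [0.0, 0.0, -1.0]]
force: [0.3, 0.4, -0.8]
grip_width: 0.0851
```

{"name": "drive_tool", "arguments": {
  "increments": [
    [0, 0, -0.2, 0],
    [0, 0, -0.5, 0],
    [0, 0, -0.8, 0],
    [-0.5, 0, -0.8, 0],
    [-0.5, 0, 0, 0]
  ]
}}

```text
clock: 41.35
tool_pos: [0.5014, -0.0151, 0.2287]
eef_rot: [[0.766, 0.643, 0.004], [0.643, -0.766, -0.001], [0.003, 0.003, -1.0]]
force: [-0.4, 0.2, -1.0]
grip_width: 0.0853
```

```bash
python3 - <<'E'
from h import *
w=imaging.camera("wrist");s=sensors.sense();c=imaging.camera("scene");d=imaging.camera("side")
print(s["clock"],s["tool_pos"],s["force"],s["grip_width"])
np.save("w8.npy",w,allow_pickle=True)
crop(w,200,80,380,215,4.4,"r.png")
a=cv2.resize(c["pixels"][160:240,260:340,::-1],(400,400),interpolation=cv2.INTER_CUBIC)
b=cv2.resize(d["pixels"][170:250,210:290,::-1],(400,400),interpolation=cv2.INTER_CUBIC)
cv2.imwrite("pics/r2.png",np.hstack([a,b])); crop(c,0,0,560,420,1,"r3.png")
E
```

```text
41.4 [ 0.4996 -0.0159  0.2272] [ 1.3312 -0.8858  0.1214] 0.08509727261822096
```

View pics/r.png

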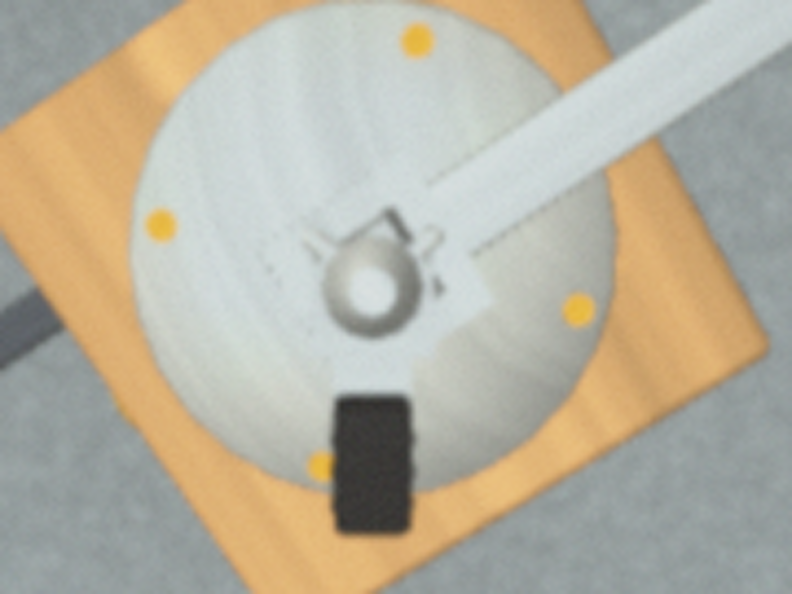

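View pics/r2.png

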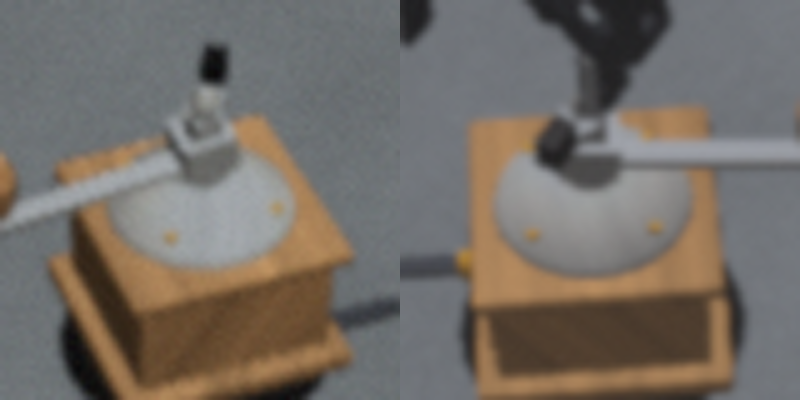

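View pics/r3.png

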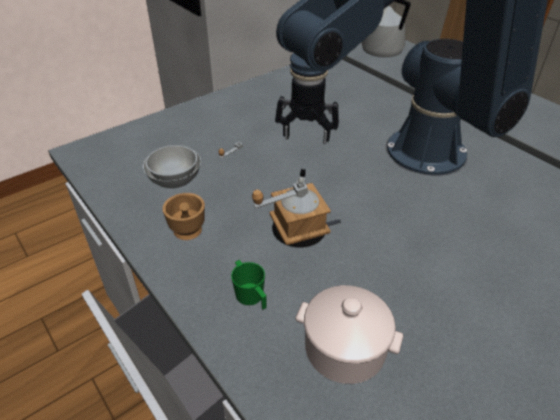

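```bash
python3 - <<'E'
from h import *
w=ld("w8.npy");g=lambda p,z:plane(w,200+p[0]/4.4,80+p[1]/4.4,z)
print(np.linalg.norm(g((372,291),.1697)-g((372.5,465),.1700)))
E
```

```text
0.02537641253810418
```

{"name": "drive_tool", "arguments": {
  "increments": [
    [0, 0, -0.5, 0],
    [0, 0, 0, 0],
    [0, 0, 0, 0],
    [0, 0, 0, 0],
    [0, 0, 0, 0]
  ]
}}

```text
clock: 42.12
tool_pos: [0.5008, -0.0147, 0.2413]
eef_rot: [[0.766, 0.643, -0.0], [0.643, -0.766, 0.0], [-0.0, -0.0, -1.0]]
force: [0.7, 0.1, -0.5]
grip_width: 0.0856
```

```bash
python3 - <<'E'
from plant import robot
print(robot.sign_off())
E
```

```text
the job is handed in; nothing more can be done
None
```

The crank is back on the mill and the clip is snapped into the groove. I handed the job in at about 42 s with the gripper open and clear. No verdict was reported.

- **Crank:** I lowered its eye over the spindle, knob up, until it met the boss at about 5 N of downward force, then let go. The pictures afterwards show it sitting home, with the bar pointing away from the robot.
- **Clip:** I touched the clip's block on the spindle tip to find the groove height; that contact reached about 7.6 N. I then pushed the clip in with small steps:
  - It met the groove about 7 mm short, and the readings peaked at about 5 N.
  - The force then turned to a slight pull inwards as it snapped.
  - It ended on a hard stop at about 7.6 N, well under 15 N in every reading.
- **Last checks:** The clip stayed in the groove after release, with its block clear of the crank's bar. The final picture shows the pot, bowls, cup and mortar looking unmoved, judged by eye rather than measured.
- **One disagreement:** From the last wrist picture I measured 25.4 mm between the block's middle and the spindle axis, against the 27 mm expected. I put this down to camera error, because the clip had come up against its hard stop, but I did not measure it a second way.

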